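Seat the proud cap and run the go-gauge over the row

TASK

One of the four red caps in the check rack stands proud of its cartridge: press it gently home with the fingertips, until it sits level with the other three, and leave those three alone. Then prove the row: push the go-gauge bridge with the fingers against its post, over all four caps, to the stop at the far end of the rack, and draw clear. Lift nothing, don't force the bridge against a proud cap, and don't disturb the things behind the rack.

Things in the scene. Friction and masses are not known exactly. Their poses are not given: they have to be found in the camera images.
- rack: cap check rack fixed on the bench: aluminium base 104 x 310 mm, grey nest block, four short white cartridges in a row. Origin: centre of the underside, on the bench top; y along the row, z up. Cartridges at y = +78, +26, -26, -78 mm, x = 0; which one has the proud cap varies. Guide shafts at x = +-40 mm (26 mm high); end blocks 40 mm high at y = +-149 mm
- proud_cap (a joint): height in m by which the proud red push-on cap stands above home: 0 is fully home, 0.006 to 0.009 at the start. It slides straight down its cartridge neck by pressing on its top, needs about 5 N (stiff rubber seal, no spring back), and stops firmly at 0; it could be pulled up to 0.016
- proud_cap_top (a point): centre of the flat top of the proud cap's nozzle. Red cap 34 mm high: knurled skirt 38 mm across and 17 mm high, nozzle 16 mm across above it. The top is 74 mm above the bench when home, 6 to 9 mm higher at the start, when a bare white neck with a black seal ring shows below the skirt
- gauge (a joint): travel in m of the go-gauge bridge along the rack, from its parked end (0, rack y = +128 mm; starts within 0 to 0.008) towards rack -y to the end stop (0.256, rack y = -128 mm). Slides freely with about 1.5 N of friction and stays where it is left
- gauge_post (a point): middle of the upright dark steel post on top of the go-gauge bridge, on its axis, 106.5 mm above the bench; post 16 mm across, 90.5 to 122.5 mm up. The bridge is an aluminium portal over the row: crossbar 88 mm across the row, 24 mm along it, underside 76.5 mm up, so 2.5 mm over a cap that is home; a proud cap blocks it
- seated_cap_1 (a joint): height in m of another cap of the row above home: 0, fully home, at the start (same cap, same stiffness as the proud one)
- seated_cap_1_top (a point): centre of the flat top of the nozzle of that seated cap, 74 mm above the bench; 38 mm cap, to be left alone
- seated_cap_2 (a joint): height in m of another cap of the row above home: 0, fully home, at the start (same cap, same stiffness as the proud one)
- seated_cap_2_top (a point): centre of the flat top of the nozzle of that seated cap, 74 mm above the bench; 38 mm cap, to be left alone
- seated_cap_3 (a joint): height in m of another cap of the row above home: 0, fully home, at the start (same cap, same stiffness as the proud one)
- seated_cap_3_top (a point): centre of the flat top of the nozzle of that seated cap, 74 mm above the bench; 38 mm cap, to be left alone
- timer: loose white bench timer, 62 x 62 x 22 mm, behind the rack, to be left alone; origin: centre of its underside
- loupe: loose black eye loupe standing behind the rack, 39 mm across, 37 mm high, to be left alone; origin: centre of its underside
- spare_cap: loose white spare cap standing on the bench behind the rack, 38 mm across, 34 mm high, to be left alone; origin: centre of its underside
- the_hand_sealer: grey hand sealer fixed at the left end of the bench, 109 mm wide, 400 mm long along x, to be kept clear of; origin: centre of its underside. Its lever stands open, its black grip rising towards the robot to about 0.29 m above the bench

How it is judged:
On the way, in this order (a step that is already met when the one before it is completed fails the run):
1. the proud cap is pressed home (value of joint proud_cap below 0.0015 m), for 0.2 s.
2. the go-gauge bridge has passed over all four caps to the end stop (value of joint gauge above 0.252 m), for 0.2 s.
At the end, for the whole second after the job is handed in: All four caps are home within 1.5 mm and the go-gauge bridge rests within 4 mm of its far end stop; the things behind the rack are where they were (within 15 mm) and at rest (value of joint each of proud_cap, seated_cap_1, seated_cap_2, seated_cap_3 below 0.0015 m and value of joint gauge above 0.252 m and velocity of joint gauge between -0.01 and 0.01 m/s and linear speed of each of timer, loupe, spare_cap below 0.02 m/s); the robot touches nothing.
It fails at once if the proud cap is pressed with more than 35 N (contact force between any of the fingers, the arm and proud_cap above 35 N).
It fails at once if the proud cap is pulled up (value of joint proud_cap above 0.0115 m).
It fails at once if one of the three seated caps is touched with more than 2 N, or lifted (contact force between any of the fingers, the arm and seated_cap_1 above 2 N or contact force between any of the fingers, the arm and seated_cap_2 above 2 N or contact force between any of the fingers, the arm and seated_cap_3 above 2 N or value of joint any of seated_cap_1, seated_cap_2, seated_cap_3 above 0.002 m).
It fails at once if the bridge is forced against a proud cap with more than 10 N (contact force between gauge and proud_cap above 10 N).
It fails at once if the timer, loupe or spare cap is moved more than 15 mm (distance of any of timer, loupe, spare_cap from where it was at the start of the episode above 0.015 m).
It also fails if it takes over 48 s, if anything falls off the work surface, if the arm or the gripper's body presses on something with over 40 N, if the wrist force passes 120 N, or if a joint passes its speed limit or range.

ROBOT

A 6-joint arm with a two-finger parallel gripper is mounted at the origin on a cart in front of the work surface, level with it; the furniture and walls round the work are solid. World frame = base frame: x ahead of the robot, y to its left, z up, the work surface at z = 0. Lengths are in m, angles in rad, forces in N, time in s.
With the tool pointing down it reaches from about 0.325 to 1 m from the base axis. Payload 5.1 kg.
Tool frame: the origin (TCP) lies at the centre of the arm's flange, where the gripper is bolted on; the fingertips stand 173 mm ahead of it and the grasp point (between the pads) lies 155 mm ahead of it; z points along the fingers, y is the direction in which the jaws open and shut (so a half turn about z gives the same grasp; the last joint's range is limited). The gripper opens to 85 mm and grips with 20 to 120 N. Pads are 22 mm wide; open, the fingers measure 114 mm over their backs; the gripper's body (76 mm by 85 mm) begins 54 mm behind the grasp point. The pads swing forward as they close: fully open they stand 13 mm farther back than shut.
Start: joints at [1.034, 0.124, 1.65, -0, 1.367, -0.083], TCP at [0.285, 0.584, 0.405] pointing down, gripper open.
Joint ranges: [-2.61, 2.61], [-1.02, 2.33], [0.03, 2.71], [-1.35, 4.49], [0.32, 2.68], [-2.91, 2.91]. Speed limits (rad/s): [2.57, 2.57, 3.14, 3.14, 3.14, 3.14].

INTERFACE

Orientations are given as a 3x3 rotation matrix whose columns are the frame's x, y, z axes.
In Python, from rig import state, grab_frame, camera_params, hand_in gives the robot as it stands. The module is installed in compiled form; this text tells all that it offers.
- The arm moves only by the shell command python3 -m creep 'ROWS' [FORCE]. ROWS is JSON, a list of rows, each a list of 3 entries, a list of its own where there are three numbers: the shift along the tool's x, y, z in mm, then the turn about the tool's z in degrees, then the finger opening in mm, from 0 to 85.4. In form: [[[dx, dy, dz], roll, jaw], ...]. A call has 1 to 5 rows; each row shifts and turns the commanded pose from where the row before left it, along the tool's axes as they then stand; what a row does not reach is not made up. A row lasts 1/12 s, in which the tool goes at most 41.7 mm and 7.16 degrees, less where a joint would pass 70% of its speed; a pose out of reach is approached as far as the arm can. A call is refused whole if a number of a shift passes 41.7 or a number of a turn 7.16, either way. A call with a gripper value outside its range is refused whole. The fingers move at their own pace and stop on an object; FORCE is the grip in N (left out, the last holds). Time passes only in rows, so rows that do not move let the fingers close. It gives the time, the measured TCP pose, the force and the opening at its end, in the units of the state.
- state(): the state, without advancing time (a new reading comes with each control period).
- grab_frame(name): name is "scene" or "side" or "wrist"; returns the picture (384x512x3 uint8, blue, green, red); there is no depth.
- camera_params(name): a dict with "intrinsics" (3x3 intrinsics, pixels), "xyz" and "attitude" of the camera in the world. Camera axes: x right, y up, looking along -z (the intrinsics and any distortion apply to the point x, -y, -z); pixel columns grow to the right and rows downward; lengths in m; the calibration is good to about 2 mm. A picture is of the moment at which its call begins: read the wrist's pose just before it. camera_params takes no time and is no camera call; for the wrist camera it gives the pose at the moment of the call.
- hand_in(): hands the job in, once; it reports no verdict.
The state is a dict: "clock": time; "joint_pos": joint angles; "dq": joint speeds; "tau": joint torques, N m; "tool_pos": TCP position; "eef_rot": TCP orientation; "contact_force": force on the tool from outside, world axes, zero at the start; "wrist_torque": the same for the moment, N m; "width": opening from 0.0 (shut) to 1.0 (fully open).
Only numpy, scipy, OpenCV 4.12 (cv2) and the standard library are available. Lean on these libraries where they do the work, as an engineer would, in place of code of your own. Each camera call takes 0.05 s, during which the arm holds its last target. There are 200 camera calls.

## Working session

There is one attempt and no reset: what is moved stays moved. The work goes in short steps, Python scripts to look and compute and a shell command to move; the robot and the scene stay as the last step left them, time stands still between calls to the robot, and variables do not carry over. Pictures are saved under pics/ and viewed, about 8 in all and at most 12, crops included, and the job is handed in when it is done.

```bash
mkdir -p pics
cat > h.py <<'E'
import numpy as np,cv2
from rig import state,grab_frame,camera_params
def P(n):
    c=camera_params(n);return np.array(c["intrinsics"]),np.array(c["xyz"]),np.array(c["attitude"]),{k:v for k,v in c.items() if k not in("intrinsics","xyz","attitude")}
def ray(c,u,v):
    K,p,R,_=c;d=np.linalg.inv(K)@[u,v,1];return R@(d*[1,-1,-1])
def onz(c,u,v,z):
    d=ray(c,u,v);return c[1]+d*(z-c[1][2])/d[2]
def proj(c,X):
    K,p,R,_=c;q=K@((R.T@(np.array(X)-p))*[1,-1,-1]);return q[:2]/q[2]
E
python3 - <<'E'
from h import *
s=state();print(s)
for n in("scene","side"):
    f=grab_frame(n);cv2.imwrite(f"pics/{n}0.png",f);print(n,P(n))
a=cv2.imread("pics/scene0.png");b=cv2.imread("pics/side0.png")
cv2.imwrite("pics/both.png",cv2.resize(np.vstack([a,b]),None,fx=.78,fy=.78))
E
```

```text
{'clock': 0.0, 'joint_pos': array([ 1.03442055e+00,  1.24497110e-01,  1.65165951e+00,  3.57513053e-05,
        1.36748377e+00, -8.25884567e-02]), 'dq': array([-1.76789761e-03,  1.52914915e-03, -3.70978251e-04,  5.10837161e-05,
        3.02885364e-05,  1.65388756e-03]), 'tau': array([-4.86122826e-04, -4.23605418e+01, -3.65460241e+01,  4.00181989e-05,
        6.87779946e-03, -2.81529390e-05]), 'tool_pos': array([0.28483226, 0.58399558, 0.40346639]), 'eef_rot': array([[-8.98790006e-01,  4.38378109e-01, -1.07654090e-03],
       [ 4.38379383e-01,  8.98788340e-01, -1.74227291e-03],
       [ 2.03808102e-04, -2.03787082e-03, -9.99997903e-01]]), 'contact_force': array([-0.13069036,  0.05746543,  0.93414907]), 'wrist_torque': array([ 0.02478888, -0.00823032, -0.00300502]), 'width': 0.9963963176711244}
scene (array([[445.61773476,   0.        , 251.24505097],
       [  0.        , 445.61773476, 184.40384213],
       [  0.        ,   0.        ,   1.        ]]), array([-0.23993203,  0.7565356 ,  0.57757789]), array([[-0.52136019,  0.37448051, -0.76677761],
       [-0.85311628, -0.24915868,  0.45838037],
       [-0.01939478,  0.89313174,  0.44937683]]), {})
side (array([[350.46385968,   0.        , 256.71210313],
       [  0.        , 350.46385968, 188.33749066],
       [  0.        ,   0.        ,   1.        ]]), array([ 0.43176508, -0.38642359,  0.63831461]), array([[ 0.97367307,  0.15228153, -0.16962042],
       [-0.22763632,  0.61060837, -0.75851113],
       [-0.01193558,  0.77715363,  0.62919773]]), {})
```

View pics/scene0.png

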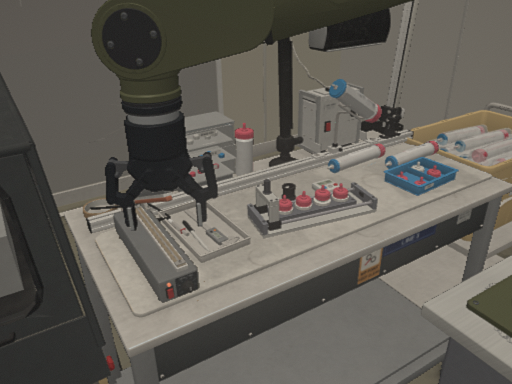

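View pics/side0.png

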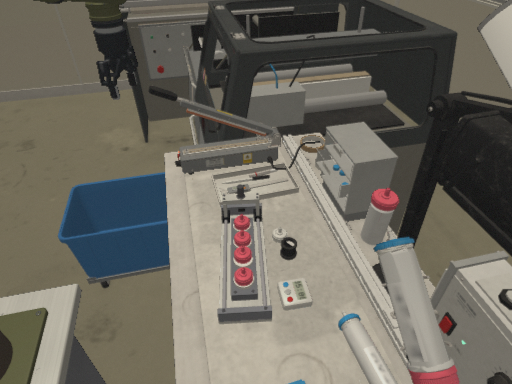

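The scene view shows the red caps at about (285,204), (304,200), (323,196) and (341,192), with the gauge post at (267,187). In the side view the caps are at (242,221), (242,239), (243,255) and (243,277). Next I'll zoom in and triangulate.

Run:
```python
from h import *
a=cv2.imread("pics/scene0.png");b=cv2.imread("pics/side0.png")
A=cv2.resize(a[170:230,245:385],None,fx=5,fy=5,interpolation=cv2.INTER_CUBIC)
B=cv2.resize(cv2.rotate(b[180:325,212:274],cv2.ROTATE_90_COUNTERCLOCKWISE),(700,299),interpolation=cv2.INTER_CUBIC)
cv2.imwrite("pics/zoom.png",np.vstack([A,B[:299]]))
bl={}
for n,f,(x0,x1,y0,y1) in(("scene",a,(270,365,180,220)),("side",b,(230,260,210,290))):
    h=cv2.cvtColor(f,cv2.COLOR_BGR2HSV);m=((h[...,0]<8)|(h[...,0]>168))&(h[...,1]>110)&(h[...,2]>60)
    M=np.zeros(m.shape,np.uint8);M[y0:y1,x0:x1]=m[y0:y1,x0:x1]
    k,_,st,ce=cv2.connectedComponentsWithStats(M)
    c=P(n)
    for i in range(1,k):
        if st[i,4]>15:print(n,st[i],ce[i].round(1),onz(c,*ce[i],.056).round(3))
```

```text
scene [315 185  15  16 143] [321.8 193.9] [0.508 0.106 0.056]
scene [334 184  14  14 129] [340.1 192. ] [0.491 0.062 0.056]
scene [296 191  15  15 144] [303.3 199.7] [0.51  0.162 0.056]
scene [280 195  12  16 132] [284.9 203.5] [0.519 0.21  0.056]
side [234 214  17  49 618] [242.  239.5] [0.515 0.146 0.056]
side [235 267  18  18 257] [243.3 275.9] [0.498 0.049 0.056]
```

View pics/zoom.png

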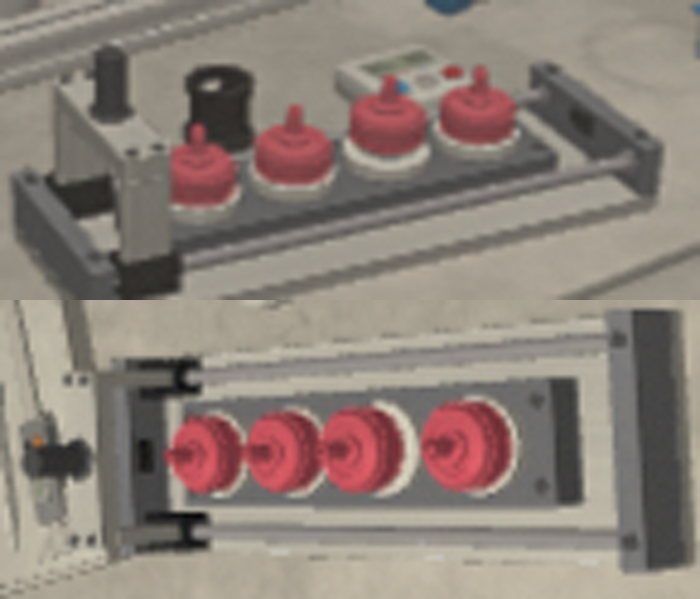

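The zoom shows that the third cap from the parked end is proud (rack y = -26): it has a bare white neck in both views. Next I'll get the nozzle tops, the post and the rack axis.

Run:
```python
from h import *
cs,cd=P("scene"),P("side")
S=lambda u,v:(245+u/5,170+v/5)
D=lambda u,v:(274-v/4.823,180+u/4.828)
T=[]
for s,d in zip([(198,127),(294,109),(389,78),(480,70),(110,50)],[(172,457),(251,452),(327,450),(434,446),(30,457)]):
    r1,r2=ray(cs,*S(*s)),ray(cd,*D(*d))
    A=np.c_[r1,-r2];t=np.linalg.lstsq(A,cd[1]-cs[1],rcond=None)[0]
    p,q=cs[1]+r1*t[0],cd[1]+r2*t[1]
    z=.1225 if s[0]==110 else .081 if s[0]==389 else .074
    print(((p+q)/2).round(4),np.linalg.norm(p-q).round(4),onz(cs,*S(*s),z).round(4),onz(cd,*D(*d),z).round(4));T.append((onz(cs,*S(*s),z)+onz(cd,*D(*d),z))/2)
T=np.array(T)
y=np.array([78,26,-26,-78])*.001
px=np.polyfit(y,T[:4,0],1);py=np.polyfit(y,T[:4,1],1)
print(px,py,np.degrees(np.arctan2(-px[0],py[0])))
s=state();R=s["eef_rot"];print(np.degrees(np.arctan2(R[1,1],R[0,1])), P("wrist"))
```

```text
[0.4142 0.2453 0.1076] 0.0819 [0.5252 0.2069 0.074 ] [0.3846 0.2388 0.074 ]
[0.4135 0.1942 0.1037] 0.0803 [0.5147 0.1576 0.074 ] [0.3836 0.1847 0.074 ]
[0.4119 0.1426 0.1072] 0.0779 [0.5046 0.1073 0.081 ] [0.3822 0.1313 0.081 ]
[0.4098 0.0897 0.0995] 0.0767 [0.497  0.0549 0.074 ] [0.3796 0.0785 0.074 ]
[0.4198 0.2919 0.1545] 0.0744 [0.5357 0.2501 0.1225] [0.3947 0.2876 0.1225]
[0.10711073 0.44644774] [1.00077582 0.14500177] -6.108980076602359
63.99780569464937 (array([[282.8220432 ,   0.        , 257.3377742 ],
       [  0.        , 282.8220432 , 186.41925204],
       [  0.        ,   0.        ,   1.        ]]), array([0.21244317, 0.61840501, 0.37300022]), array([[ 0.43877862, -0.85464943, -0.27757464],
       [ 0.89859259,  0.41657463,  0.1378294 ],
       [-0.00216527, -0.30990311,  0.95076568]]), {})
```

Run:
```python
from h import *
cs,cd=P("scene"),P("side")
S=lambda u,v:(245+u/5,170+v/5)
D=lambda u,v:(274-(v-300)/4.823,180+u/4.828)
T=[]
for s,d in zip([(198,127),(294,109),(389,78),(480,70),(110,50)],[(172,457),(251,452),(327,450),(434,446),(30,457)]):
    r1,r2=ray(cs,*S(*s)),ray(cd,*D(*d))
    A=np.c_[r1,-r2];t=np.linalg.lstsq(A,cd[1]-cs[1],rcond=None)[0]
    p,q=cs[1]+r1*t[0],cd[1]+r2*t[1]
    z=.1225 if s[0]==110 else .081 if s[0]==389 else .074
    print(((p+q)/2).round(4),np.linalg.norm(p-q).round(4),onz(cs,*S(*s),z).round(4),onz(cd,*D(*d),z).round(4));T.append((onz(cs,*S(*s),z)+onz(cd,*D(*d),z))/2)
T=np.array(T)
y=np.array([78,26,-26,-78])*.001
px=np.polyfit(y,T[:4,0],1);py=np.polyfit(y,T[:4,1],1)
print(px,py,np.degrees(np.arctan2(-px[0],py[0])))
def go(g):
    s=state();d=np.array(g)-s["tool_pos"];print("tool mm",(s["eef_rot"].T@d*1000).round(1))
go([np.polyval(px,-.026),np.polyval(py,-.026),.32])
```

```text
[0.5267 0.2056 0.0727] 0.0007 [0.5252 0.2069 0.074 ] [0.5262 0.2038 0.074 ]
[0.5187 0.1543 0.0713] 0.0002 [0.5147 0.1576 0.074 ] [0.5182 0.1516 0.074 ]
[0.5095 0.1031 0.0777] 0.0 [0.5046 0.1073 0.081 ] [0.509  0.1002 0.081 ]
[0.5006 0.0513 0.0714] 0.0003 [0.497  0.0549 0.074 ] [0.5002 0.0491 0.074 ]
[0.5368 0.2502 0.1229] 0.002 [0.5357 0.2501 0.1225] [0.5377 0.2519 0.1225]
[0.17531115 0.51189575] [0.98258585 0.12893594] -10.11616085536512
tool mm [-410.7 -334.3   84.1]
```

```bash
python3 - <<'E'
from h import *
cs,cd=P("scene"),P("side")
for p in[(152,90),(178,99)]:print("grip",onz(cd,*p,.29).round(3))
for p in[(182,170),(180,155),(276,157)]:print("sealer front face",onz(cd,*p,.03).round(3))
print("tip in scene",proj(cs,[.285,.584,.232]),"grip in scene",proj(cs,onz(cd,152,90,.29)))
s=state();R=s["eef_rot"]
print("tool mm to via",(R.T@(np.array([.47,.16,.53])-s["tool_pos"])*1000).round(1))
E
python3 -m creep '[[[0,0,-41],0,85],[[0,0,-41],0,85],[[0,0,-41],0,85]]'
```

```text
grip [0.365 0.466 0.29 ]
grip [0.423 0.398 0.29 ]
sealer front face [0.401 0.485 0.03 ]
sealer front face [0.4   0.567 0.03 ]
sealer front face [0.689 0.483 0.03 ]
tip in scene [167.43503722 232.73847082] grip in scene [213.14203395 158.71055462]
tool mm to via [-352.3 -300.2 -125.9]
clock: 0.35
tool_pos: [0.2849, 0.584, 0.5272]
eef_rot: [[-0.899, 0.438, -0.002], [0.438, 0.899, -0.003], [0.0, -0.004, -1.0]]
contact_force: [0.9, 0.5, 0.6]
width: 0.993
```

```bash
python3 -m creep '[[[-29,-25,0],0,0],[[-29,-25,0],0,0],[[-29,-25,0],0,0],[[-29,-25,0],0,0],[[-29,-25,0],0,0]]' >/dev/null
python3 -m creep '[[[-29,-25,0],0,0],[[-29,-25,0],0,0],[[-29,-25,0],0,0],[[-29,-25,0],0,0],[[-29,-25,0],0,0]]'
python3 -m creep '[[[-29,-25,0],0,0],[[-29,-25,0],0,0],[[0,0,30],-5.3,0],[[0,0,30],-5.3,0],[[0,0,30],-5.3,0]]'
python3 -m creep '[[[0,0,20],0,0],[[0,0,0],0,0]]'
python3 - <<'E'
from h import *
s=state();R=s["eef_rot"];print(np.degrees(np.arctan2(R[1,1],R[0,1])))
c=P("wrist");f=grab_frame("wrist");cv2.imwrite("pics/w1.png",f)
np.savez("w1.npz",K=c[0],p=c[1],R=c[2])
for y in(78,26,-26,-78):print(proj(c,np.array([.5137+.175*y/1000,.1285+.983*y/1000,.074 if y!=-26 else .081])))
print((R.T@(np.array([.5093,.1028,.2])-s["tool_pos"])*1000).round(1))
E
```

```text
clock: 1.18
tool_pos: [0.4361, 0.2306, 0.5273]
eef_rot: [[-0.899, 0.438, -0.0], [0.438, 0.899, -0.0], [0.0, -0.0, -1.0]]
contact_force: [0.8, -0.4, 0.7]
width: -0.002
clock: 1.6
tool_pos: [0.4664, 0.1609, 0.4368]
eef_rot: [[-0.985, 0.173, 0.001], [0.173, 0.985, 0.0], [-0.001, 0.001, -1.0]]
contact_force: [0.7, 0.7, -0.3]
width: 0.002
clock: 1.77
tool_pos: [0.4649, 0.1615, 0.4114]
eef_rot: [[-0.984, 0.176, -0.01], [0.176, 0.984, -0.002], [0.01, -0.004, -1.0]]
contact_force: [-1.2, -0.3, -0.8]
width: -0.004
79.86987902145037
[304.94526444 216.75599947]
[260.9175534  216.72888131]
[216.09968227 219.13766816]
[173.038162   216.67475343]
[-56.1 -49.1 211. ]
```

View pics/w1.png

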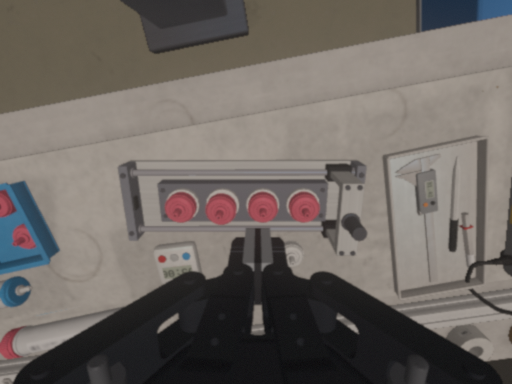

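The wrist view shows the rack square to the tool, with caps at (181,207), (221,208), (263,207) and (305,207). The second of these is the proud one. Shut fingertips are at about (257,230) and the post at (353,226). The rows are about 10 px off my projection, so I'll re-measure with the arm settled.

```bash
python3 -m creep '[[[0,0,0],0,0],[[0,0,0],0,0],[[0,0,0],0,0],[[0,0,0],0,0]]'
python3 - <<'E'
from h import *
s=state();R=s["eef_rot"];c=P("wrist");f=grab_frame("wrist");cv2.imwrite("pics/w2.png",f)
print("tip px",proj(c,s["tool_pos"]+R[:,2]*.173))
h=cv2.cvtColor(f,cv2.COLOR_BGR2HSV);m=((h[...,0]<8)|(h[...,0]>168))&(h[...,1]>110)&(h[...,2]>60)
M=np.zeros(m.shape,np.uint8);M[180:240,155:335]=m[180:240,155:335]
k,_,st,ce=cv2.connectedComponentsWithStats(M)
for i in range(1,k):
    if st[i,4]>100:
        b=st[i];z=.05+(.007 if 205<ce[i][0]<240 else 0)
        print(b,ce[i].round(1),"skirt:",onz(c,*ce[i],z).round(4))
for y in(78,26,-26,-78):print(proj(c,np.array([.5137+.175*y/1000,.1285+.983*y/1000,.05])))
cv2.imwrite("pics/w2c.png",cv2.resize(f[150:270,110:380],None,fx=2.9,fy=2.9,interpolation=cv2.INTER_CUBIC))
E
```

```text
clock: 2.15
tool_pos: [0.4665, 0.1622, 0.4196]
eef_rot: [[-0.985, 0.175, 0.003], [0.175, 0.985, 0.001], [-0.003, 0.001, -1.0]]
contact_force: [0.0, -0.3, 0.1]
width: 0.002
tip px [258.5786034  243.25711249]
[164 186  30  29 651] [179.  200.1] skirt: [0.4978 0.0544 0.05  ]
[246 186  28  28 631] [259.9 199.8] skirt: [0.5157 0.1565 0.05  ]
[287 186  28  28 636] [300.4 199.7] skirt: [0.5246 0.2076 0.05  ]
[204 188  30  29 663] [218.9 201.8] skirt: [0.5065 0.1057 0.057 ]
[298.76588348 201.94605707]
[258.35693832 201.97980226]
[217.93536624 202.013558  ]
[177.50116132 202.04732429]
```

View pics/w2c.png

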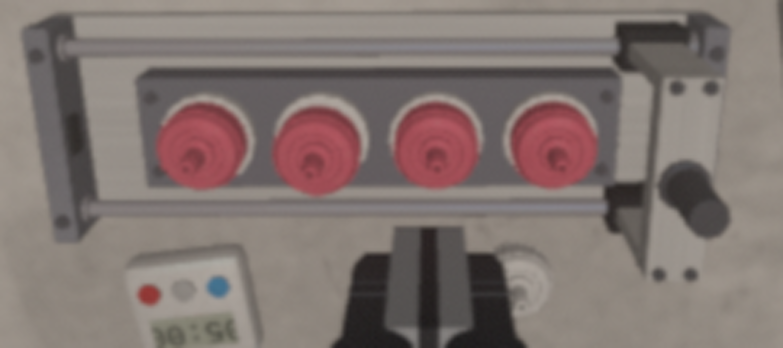

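```bash
python3 -m creep '[[[-25,-25,10],0,0],[[-26,-25,10],0,0],[[0,0,35],0,0],[[0,0,35],0,0],[[0,0,30],0,0]]'
python3 -m creep '[[[0,0,10],0,0],[[0,0,0],0,0],[[0,0,0],0,0],[[0,0,0],0,0]]'
python3 - <<'E'
from h import *
s=state();R=s["eef_rot"];tip=s["tool_pos"]+R[:,2]*.173;print("tip",tip)
f=grab_frame("wrist");g=grab_frame("scene");d=grab_frame("side")
a=cv2.resize(f[130:300,120:400],(560,340));
b=cv2.resize(g[165:235,245:385],(420,210),interpolation=cv2.INTER_CUBIC);e=cv2.resize(d[180:325,202:284],(140,247),interpolation=cv2.INTER_CUBIC)
o=np.zeros((600,700,3),np.uint8);o[:340,:560]=a;o[345:555,:420]=b;o[345:592,425:565]=e
cv2.imwrite("pics/p1.png",o);print((R.T@(np.array([.508,.1042,.081])-tip)*1000).round(1))
E
```

```text
clock: 2.62
tool_pos: [0.5079, 0.1032, 0.2968]
eef_rot: [[-0.984, 0.177, 0.001], [0.177, 0.984, 0.0], [-0.001, 0.0, -1.0]]
contact_force: [0.3, 0.5, -0.2]
width: -0.001
clock: 2.95
tool_pos: [0.5087, 0.1041, 0.2905]
eef_rot: [[-0.985, 0.175, 0.004], [0.175, 0.985, 0.0], [-0.004, 0.001, -1.0]]
contact_force: [0.5, -0.3, 0.7]
width: 0.004
tip [0.50949354 0.10417917 0.11748555]
[ 1.6 -0.3 36.5]
```

View pics/p1.png

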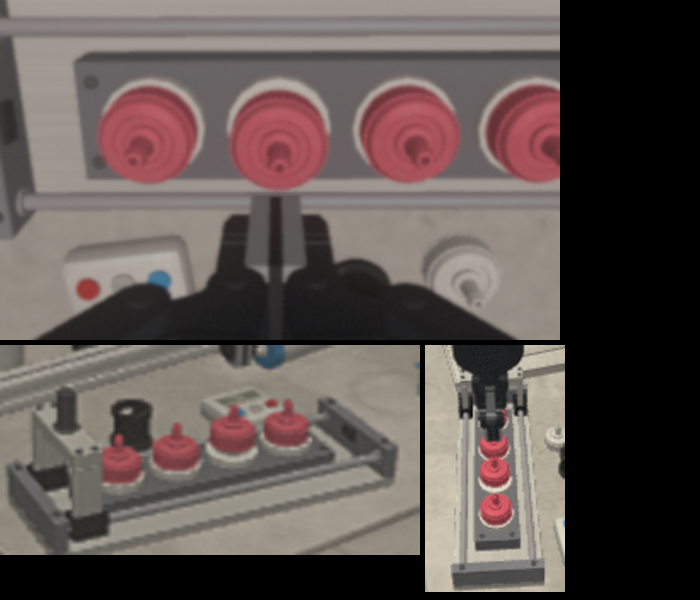

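The wrist view has the finger seam in line with the proud cap's nozzle (column 275 against 278), and the other two views agree. I'll go down and watch the force.

```bash
python3 -m creep '[[[1,0,15],0,0],[[0,0,10],0,0],[[0,0,2],0,0],[[0,0,0],0,0]]'; python3 -m creep '[[[0,0,1.5],0,0],[[0,0,1.5],0,0],[[0,0,1.5],0,0]]'
```

```text
clock: 3.43
tool_pos: [0.5063, 0.104, 0.26]
eef_rot: [[-0.985, 0.175, -0.002], [0.175, 0.985, -0.0], [0.002, -0.0, -1.0]]
contact_force: [0.5, -0.4, 0.7]
width: -0.005
clock: 3.68
tool_pos: [0.507, 0.104, 0.2567]
eef_rot: [[-0.985, 0.175, 0.001], [0.175, 0.985, 0.0], [-0.001, 0.0, -1.0]]
contact_force: [1.2, -0.5, 0.7]
width: -0.002
```

```bash
python3 -m creep '[[[0,0,1.5],0,0],[[0,0,1],0,0]]'|egrep 'tool_pos|force';python3 -m creep '[[[0,0,1],0,0],[[0,0,1],0,0]]'|egrep 'tool_pos|force';python3 -m creep '[[[0,0,1],0,0],[[0,0,1],0,0]]'|egrep 'tool_pos|force'
```

```text
tool_pos: [0.5067, 0.104, 0.2537]
contact_force: [-0.3, 0.2, -0.9]
tool_pos: [0.5068, 0.104, 0.2523]
contact_force: [-2.8, -0.4, 5.9]
tool_pos: [0.5068, 0.104, 0.2502]
contact_force: [-2.6, 0.2, 5.1]
```

The tips are on the cap, at about 5 N, and it is sliding. I'll continue finely to the firm stop.

```bash
python3 -m creep '[[[0,0,1],0,0],[[0,0,0.6],0,0]]'|egrep 'tool_pos|force';python3 -m creep '[[[0,0,0.5],0,0],[[0,0,0.5],0,0]]'|egrep 'tool_pos|force';python3 -m creep '[[[0,0,0.4],0,0],[[0,0,0],0,0]]'|egrep 'tool_pos|force'
```

```text
tool_pos: [0.5068, 0.104, 0.2483]
contact_force: [-2.4, -0.6, 4.9]
tool_pos: [0.5068, 0.104, 0.2472]
contact_force: [-2.1, -0.2, 5.0]
tool_pos: [0.5068, 0.104, 0.247]
contact_force: [-2.8, -0.2, 6.3]
```

```bash
python3 -m creep '[[[0,0,0.4],0,0],[[0,0,0],0,0]]'|egrep 'tool_pos|force';python3 -m creep '[[[0,0,0.3],0,0],[[0,0,0],0,0]]'|egrep 'tool_pos|force'
```

```text
tool_pos: [0.5069, 0.104, 0.247]
contact_force: [-4.0, -0.6, 8.1]
tool_pos: [0.5069, 0.104, 0.247]
contact_force: [-4.6, -1.3, 9.7]
```

The tool has stopped firmly at tip height 74 mm and the force is rising without travel, so the cap is home. I'll raise, look, and move behind the post.

```bash
python3 -m creep '[[[0,0,-15],0,0],[[0,0,-30],0,0],[[0,0,-40],0,0],[[0,20,-10],0,0],[[0,36,0],0,0]]'>/dev/null; python3 -m creep '[[[0,36,0],0,0],[[0,36,0],0,0],[[0,36,0],0,0],[[0,34,0],0,0],[[0,0,0],0,0]]'
python3 -m creep '[[[0,0,0],0,0],[[0,0,0],0,0]]'
python3 - <<'E'
from h import *
s=state();R=s["eef_rot"];tip=s["tool_pos"]+R[:,2]*.173;print("tip",tip, "gauge post rel (tool mm)",(R.T@(np.array([.5368,.2502,.1])-tip)*1000).round(1))
g=grab_frame("scene");d=grab_frame("side")
b=cv2.resize(g[140:250,235:395],(640,440),interpolation=cv2.INTER_CUBIC);e=cv2.resize(cv2.rotate(d[150:325,202:284],cv2.ROTATE_90_COUNTERCLOCKWISE),(342,160),interpolation=cv2.INTER_CUBIC)
o=np.zeros((600,640,3),np.uint8);o[:440]=b;o[440:,:342]=e
cv2.imwrite("pics/p2.png",o)
E
```

```text
clock: 5.85
tool_pos: [0.5415, 0.3034, 0.34]
eef_rot: [[-0.985, 0.171, 0.0], [0.171, 0.985, 0.002], [0.0, 0.002, -1.0]]
contact_force: [-0.2, -0.9, 0.1]
width: -0.001
clock: 6.02
tool_pos: [0.5412, 0.2988, 0.3398]
eef_rot: [[-0.985, 0.175, -0.001], [0.175, 0.985, -0.001], [0.001, -0.001, -1.0]]
contact_force: [-0.8, -0.3, 0.8]
width: -0.001
tip [0.54098404 0.29861669 0.16682729] gauge post rel (tool mm) [ -4.4 -48.3  66.9]
```

View pics/p2.png

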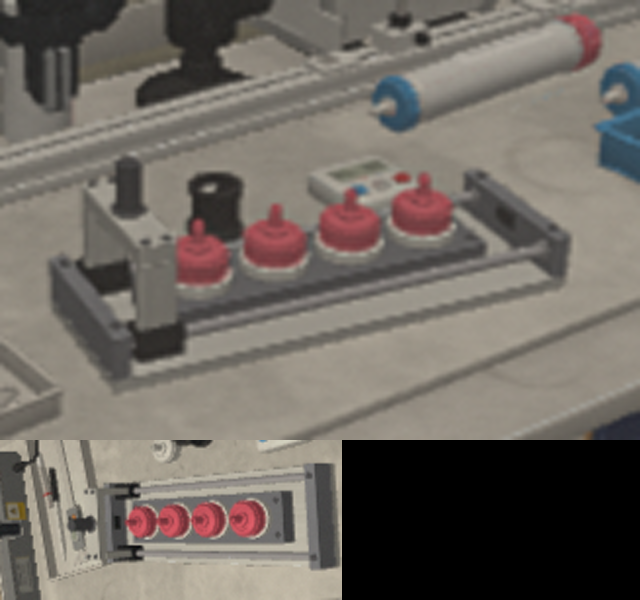

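All four caps are now level, with (350,195) home, and the gauge is still parked. I'll lower behind the post and push.

```bash
python3 -m creep '[[[-2,0,25],0,0],[[0,0,25],0,0],[[0,0,15],0,0],[[0,-10,0],0,0],[[0,-6,0],0,0]]'|egrep 'tool_pos|force'
python3 -m creep '[[[0,-4,0],0,0],[[0,-4,0],0,0],[[0,-4,0],0,0]]'|egrep 'tool_pos|force'
python3 -m creep '[[[0,-4,0],0,0],[[0,-6,0],0,0],[[0,-8,0],0,0]]'|egrep 'tool_pos|force'
```

```text
tool_pos: [0.5401, 0.281, 0.2751]
contact_force: [0.6, -0.9, 0.4]
tool_pos: [0.539, 0.2705, 0.2781]
contact_force: [0.8, 1.3, 0.0]
tool_pos: [0.5356, 0.2533, 0.2772]
contact_force: [1.0, 1.4, 1.7]
```

```bash
python3 -m creep '[[[0,-10,0],0,0],[[0,-10,0],0,0],[[0,-10,0],0,0],[[0,-10,0],0,0],[[0,-10,0],0,0]]'|egrep 'tool_pos|force'
python3 - <<'E'
from h import *
g=grab_frame("scene");d=grab_frame("side");w=grab_frame("wrist")
b=cv2.resize(g[140:250,235:395],(480,330),interpolation=cv2.INTER_CUBIC);e=cv2.resize(d[170:330,202:284],(164,320),interpolation=cv2.INTER_CUBIC)
o=np.zeros((600,660,3),np.uint8);o[:330,:480]=b;o[:320,485:649]=e;o[335:590,:340]=cv2.resize(w,(340,255))
cv2.imwrite("pics/p3.png",o)
E
```

```text
tool_pos: [0.5263, 0.2029, 0.276]
contact_force: [1.4, 1.8, 1.6]
```

View pics/p3.png

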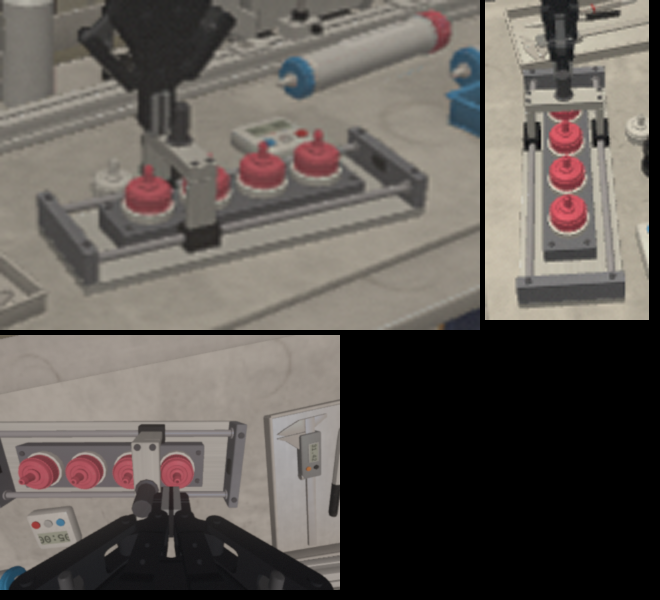

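The fingers are squarely on the post and the bridge is sliding over cap 1 freely at about 2 N. I'll continue.

```bash
python3 -m creep '[[[0,-12,0],0,0],[[0,-12,0],0,0],[[0,-12,0],0,0],[[0,-12,0],0,0],[[0,-12,0],0,0]]'|egrep 'tool_pos|force'
python3 -m creep '[[[0,-12,0],0,0],[[0,-12,0],0,0],[[0,-12,0],0,0],[[0,-12,0],0,0],[[0,-12,0],0,0]]'|egrep 'tool_pos|force'
python3 -m creep '[[[0,-10,0],0,0],[[0,-8,0],0,0],[[0,-6,0],0,0],[[0,-5,0],0,0],[[0,-4,0],0,0]]'|egrep 'tool_pos|force'
python3 -m creep '[[[0,-4,0],0,0],[[0,-4,0],0,0],[[0,-4,0],0,0]]'|egrep 'tool_pos|force'
```

```text
tool_pos: [0.5156, 0.1438, 0.2757]
contact_force: [0.4, 1.5, -1.7]
tool_pos: [0.5052, 0.0847, 0.276]
contact_force: [0.9, 2.3, -1.7]
tool_pos: [0.4996, 0.0529, 0.2761]
contact_force: [-0.7, 1.0, -1.0]
tool_pos: [0.4976, 0.0415, 0.276]
contact_force: [0.6, 1.1, -1.4]
```

```bash
for i in 1; do python3 -m creep '[[[0,-3,0],0,0],[[0,-3,0],0,0],[[0,-3,0],0,0]]'|egrep 'tool_pos|force'; done
python3 -m creep '[[[0,-2,0],0,0],[[0,-2,0],0,0]]'|egrep 'tool_pos|force'
python3 -m creep '[[[0,-1.5,0],0,0],[[0,-1.5,0],0,0]]'|egrep 'tool_pos|force'
```

```text
tool_pos: [0.496, 0.0325, 0.276]
contact_force: [-0.1, 2.0, -0.6]
tool_pos: [0.4953, 0.0286, 0.276]
contact_force: [1.4, 1.8, -1.1]
tool_pos: [0.4948, 0.0258, 0.276]
contact_force: [0.9, 4.4, -1.8]
```

```bash
python3 -m creep '[[[0,-1.5,0],0,0],[[0,-1.5,0],0,0]]'|egrep 'tool_pos|force'
python3 -m creep '[[[0,-1,0],0,0],[[0,0,0],0,0],[[0,0,0],0,0]]'|egrep 'tool_pos|force'
```

```text
tool_pos: [0.4945, 0.0242, 0.2761]
contact_force: [2.7, 15.3, -2.2]
tool_pos: [0.4944, 0.0239, 0.2761]
contact_force: [2.0, 14.7, -2.4]
```

The bridge is on the end stop: 15 N with no travel. I'll back off and rise clear.

```bash
python3 -m creep '[[[0,8,0],0,0],[[0,15,0],0,0],[[0,15,0],0,0],[[0,0,-30],0,0],[[0,0,-40],0,0]]'>/dev/null
python3 -m creep '[[[0,0,-40],0,0],[[0,0,-40],0,0],[[0,0,0],0,0],[[0,0,0],0,0],[[0,0,0],0,0]]'
python3 - <<'E'
from h import *
g=grab_frame("scene");d=grab_frame("side");cs,cd=P("scene"),P("side")
b=cv2.resize(g[140:250,235:395],(640,440),interpolation=cv2.INTER_CUBIC);e=cv2.resize(cv2.rotate(d[150:350,202:324],cv2.ROTATE_90_COUNTERCLOCKWISE),(262,160),interpolation=cv2.INTER_CUBIC)
o=np.zeros((600,640,3),np.uint8);o[:440]=b;o[440:,:262]=e
cv2.imwrite("pics/p4.png",o)
print("expected post top px", proj(cs,[.512-.175*.128,.13-.985*.128,.1225]))
E
```

```text
clock: 10.93
tool_pos: [0.5007, 0.0592, 0.426]
eef_rot: [[-0.984, 0.175, 0.0], [0.175, 0.984, -0.001], [-0.0, -0.001, -1.0]]
contact_force: [-0.0, -0.2, -0.6]
width: -0.0
expected post top px [359.96791403 162.59394373]
```

View pics/p4.png

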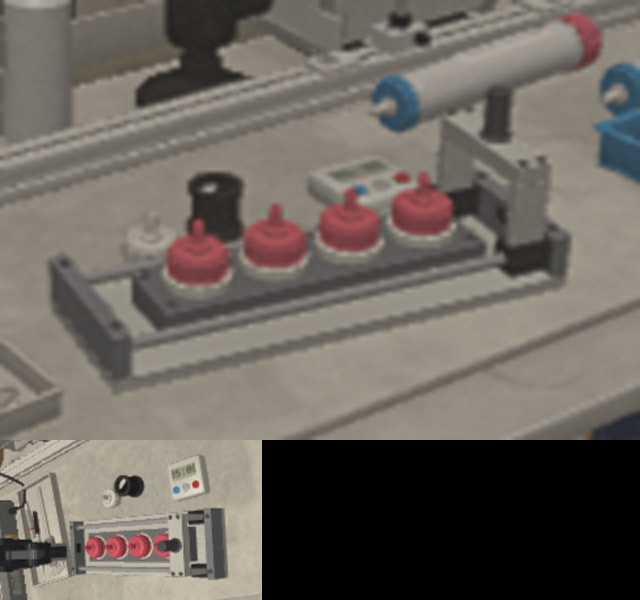

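The post top is at (359,163) px against an expected (360,163) at the end stop. The caps are level and the loose items are in place.

```bash
python3 -c "from rig import hand_in;print(hand_in())"
```

```text
the job is handed in; nothing more can be done
None
```

The proud cap is pressed home and the go-gauge bridge is at its far end stop. The job was handed in at about 11 s on the robot clock, and `hand_in` gives no verdict.

- **Cap:** the proud one was third from the parked end (rack y = -26 mm). I pressed it with shut fingertips. It slid at about 5 to 6 N and stopped firmly with the tips 74 mm above the bench, at about 11 N total when I stopped.
- **Bridge:** I pushed it by its post over all four caps at about 1 to 2.5 N. It stopped with about 15 N on the tool and no further travel, and I then drew the arm clear.
- **Last checks:**
  - The post top is at pixel (359,163), against (360,163) expected at the stop.
  - The four caps look level.
  - The timer, loupe and spare cap show no visible movement; I checked these by eye only.
  - The tool force reads about zero.
- **Disagreements:** the first wrist picture was taken before the arm settled and was about 10 px off. The settled retake agreed to about 3 mm.

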